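Fit the depth-marking mast into the rover's blind socket

ROBOT

A 6-joint arm with a two-finger parallel gripper is mounted at the origin on the work surface. World frame = base frame: x ahead of the robot, y to its left, z up, the work surface at z = 0. Lengths are in m, angles in rad, forces in N, time in s.
With the tool pointing down it reaches from about 0.3 to 0.875 m from the base axis. Payload 6.4 kg.
Tool frame: the origin (TCP) lies at the very end of the fingers, on their centre line; the grasp point (between the pads) lies 19 mm behind it; x points along the fingers, y is the direction in which the jaws open and shut, and the axes are right-handed (so a half turn about x gives the same grasp; the last joint's range is limited). The gripper opens to 88 mm and grips with 3 to 60 N. Pads are 18 mm wide; open, the fingers measure 123 mm over their backs; the gripper's body (75 mm by 187 mm) begins 45 mm behind the grasp point.
Start: joints at [-1.382, 0.181, 1.607, -0, 1.354, -0.206], TCP at [0.221, -0.531, 0.239] pointing down, gripper open.
Joint ranges: [-2.99, 2.99], [-0.89, 2.07], [0.3, 2.58], [-1.14, 4.28], [0, 2.63], [-3.12, 3.12]. Speed limits (rad/s): [2.57, 2.57, 3.01, 3.14, 3.14, 3.14].

INTERFACE

Orientations are given as a 3x3 rotation matrix whose columns are the frame's x, y, z axes.
In Python, from plant import bot, optics, finder gives the robot as it stands.
- The arm moves only by the shell command python3 -m crank 'ROWS' [FORCE]. ROWS is a JSON object of lists of equal length, an entry for each row: "offset": the shift along the tool's x, y, z in units of 40 mm (1.0 is 40 mm), a list of three; "twist": the turn, a rotation vector about the tool's x, y, z in units of 5 degrees (1.0 is 5 degrees), a list of three; "hand": the finger opening in mm, from 0 to 88.1. In form: {"offset": [[x, y, z], ...], "twist": [[wx, wy, wz], ...], "hand": [hand, ...]}. A call has exactly 10 rows; each row shifts and turns the commanded pose from where the row before left it, along the tool's axes as they then stand; what a row does not reach is not made up. A row lasts 1/12 s, in which the tool goes at most 41.7 mm and 7.16 degrees, less where a joint would pass 70% of its speed; a pose out of reach is approached as far as the arm can. A call is refused whole if a number of a shift passes 1 or a number of a turn 1, either way. A call with a gripper value outside its range is refused whole. The fingers move at their own pace and stop on an object; FORCE is the grip in N (left out, the last holds). Time passes only in rows, so rows that do not move let the fingers close, or fill a call up. It gives the time, the measured TCP pose, the force and the opening at its end, in the units of the state.
- bot.get_obs(): the state, without advancing time (a new reading comes with each control period).
- optics.grab_frame(name): name is "side" or "top" or "wrist"; returns (picture, depth): 480x640x3 uint8, red, green, blue; 480x640 float32, m along the optical axis (not along the pixel's ray), 0 where there is no reading.
- optics.camera_model(name): a dict with "camera_matrix" (3x3 intrinsics, pixels), "k1" (the pictures are not rectified: a ray, as slopes to the right and down, at radius r is drawn at 1 + k1 r^2 times it, then the intrinsics apply), "R" (3x3) and "t" (3): a world point X has camera coordinates R X + t; the wrist camera has in their place "T_tool_cam" (4x4, takes a point from camera to tool coordinates, whose origin is the TCP and whose axes are the tool frame's). Camera axes: x right, y down, z forward; pixel columns grow to the right and rows downward; lengths in m; the calibration is good to about 2 mm. A picture is of the moment at which its call begins: read the wrist's pose just before it. camera_model takes no time and is no camera call.
- bot.finish_job(): hands the job in, once; it reports no verdict.
Trained networks look in the newest picture that a camera, given by its name, has taken for a name from the list of things; names that differ only in an ending like _2 or _b are one class to them, and where a whole thing is asked for, a point or a joint stands for the part that bears it (a point fixed in the world has none). Each returns a list of dicts, best first, with "score" (0 to 1); they miss things now and then, are a little off and sometimes report something else, mostly with a low value. They report only what shows in the picture. A call takes as long as a camera call. They do not tell look-alikes from the thing itself.
- finder.search_frame(camera, label): "location" ([x, y, z] in m, in world coordinates, good to about 4 mm: the middle of the surface that is visible of it).
- finder.outline_of(camera, label): "pixels" (480x640 bool, what is visible of it).
- finder.pinpoint(camera, label): "location" ([x, y, z] in m, in world coordinates, good to about 4 mm: a listed point, or the origin of a listed thing).
The state is a dict: "time_s": time; "q": joint angles; "joint_velocities": joint speeds; "joint_torque": joint torques, N m; "ee_pos": TCP position; "tcp_rot": TCP orientation; "wrist_force": force on the tool from outside, world axes, zero at the start; "moment": the same for the moment, N m; "finger_gap": opening from 0.0 (shut) to 1.0 (fully open).
Only numpy, scipy, OpenCV 4.12 (cv2) and the standard library are available. Lean on these libraries where they do the work, as an engineer would, in place of code of your own. Each camera call takes 0.05 s, during which the arm holds its last target.

TASK

Take the antenna mast out of its wooden holder by the rubber grip and lower it into the mast socket at the front of the rover, pressing it down until it bottoms out and the contact in the socket is fully pressed; how deep that is has to be felt, and keep the push below about 25 N. Let the socket's rim push the mast's collar up the rod to mark the depth (do not touch the collar yourself), and leave the mast standing there, at the bottom, with the collar resting on the rim. Do not shift the other things on the table.

Things in the scene. Friction and masses are not known exactly. Their poses are not given: they have to be found in the camera images.
- mast: Upright antenna mast, 130 mm long, about 90 g: an aluminium rod 12 mm in diameter with a bevelled lower end (7 mm across at the very tip, 3 mm tall bevel), and on its top 35 mm (95 to 130 mm above the tip) a round dark rubber grip 20 mm in diameter. Under the grip is a guard flange of the same rubber, 36 mm in diameter, 5 mm thick (90 to 95 mm above the tip). A white collar rides on the rod. Starts standing in the holder. Origin: the lower tip; z runs up along the rod.
- mast_tip (a point): Centre of the mast's lower tip.
- mast_grip (a point): A point on the mast's axis inside its rubber grip, 117 mm above the tip and 22 mm above the top of the guard flange: a good place for the middle of the finger pads.
- collar: White collar on the mast, 26 mm in diameter, 12 mm tall. It stays by friction where it is and slides along the rod only when pushed with about 5 N. Its lower face starts 22 mm above the tip and can ride up to 67 mm above it. Origin: centre of its lower face, on the mast's axis; z up along the rod.
- holder: Plywood block 70 x 70 x 30 mm with a hole 14 mm in diameter and 22 mm deep in the middle of its top, fixed to the table; the mast starts standing in it with its collar on the block. Origin: centre of its underside.
- rover: Small four-wheeled robot, fixed to the table: black chassis 200 mm long, 168 mm wide over the wheels, deck top 55 mm above the table, grey battery up to 75 mm. At its front end a grey square boss 44 x 44 mm stands up to 85 mm above the table; in its top is the mast socket. Origin: on the table under the chassis middle; x points to the boss end, z up; the socket's axis lies 60 mm along x.
- socket_rim (a point): Centre of the mouth of the mast socket, level with the boss's flat top, 85 mm above the table. The hole is vertical, 13.5 mm in diameter with a 2 mm lead-in bevel, and blind: its bottom is a spring-less contact pin whose top lies between 26 and 48 mm below the rim, a different depth each time and not measured.
- contact (a joint): Contact pin at the bottom of the socket: 0 m = not pressed, 0.004 m = fully down on its hard stop. Needs about 7 N to move (so about 12 N in all with the collar's 5 N), stays where it is pushed.
- spool: Bystander: steel solder spool standing on end, 48 mm across, 40 mm tall. Origin: centre of its underside.
- driver: Bystander: screwdriver lying flat, 160 mm long. Origin: its middle, underside.
- tape: Bystander: roll of black tape lying flat, 60 mm across, 18 mm tall. Origin: centre of its underside.
- wheel: Bystander: spare rubber wheel lying flat, 64 mm across, 26 mm tall. Origin: centre of its underside.
- cell: Bystander: grey battery pack lying flat, 70 x 35 x 20 mm. Origin: centre of its underside.
Not all that is in view belongs to the job. Leave any blue, pink or purple look-alike of the mast alone.

How it is judged:
On the way, in this order (a step that is already met when the one before it is completed fails the run):
1. the mast is lifted out of its holder (z of mast_tip in the frame of holder above 0.045 m), for 0.1 s.
2. the mast has bottomed out in the socket: upright in it and the contact pressed at least 3 of its 4 mm (horizontal distance between mast_tip and socket_rim below 0.004 m and angle between mast's own z axis and vertical below 0.12 rad and value of joint contact above 0.003 m), for 0.2 s.
At the end, for the whole second after the job is handed in: The mast stands still in the rover's socket, within 4 mm of its centre (seen from above) and within 0.12 rad of upright, its tip at least 28 mm below the rim, the contact pressed at least 3 mm, and the collar's lower face within 2 mm of the rim (all of step 2 and z of collar in the frame of socket_rim between -0.002 and 0.002 m and z of mast_tip in the frame of socket_rim below -0.028 m and linear speed of mast below 0.02 m/s); the robot touches nothing.
It fails at once if the mast is forced into the rover: their contact forces, side forces included, pass 35 N (a downward push of about 25 N) (contact force between mast and rover above 35 N).
It fails at once if the gripper touches the collar (more than 1 N) (contact force between the fingers and collar above 1 N).
It fails at once if one of the loose bystanders (spool, screwdriver, tape, spare wheel, battery pack) is shifted by more than 15 mm (distance of any of spool, driver, tape, wheel, cell from where it was at the start of the episode above 0.015 m).
It also fails if it takes over 61 s, if anything falls off the work surface, if the arm or the gripper's body presses on something with over 40 N, if the wrist force passes 120 N, or if a joint passes its speed limit or range.

## Working session

There is one attempt and no reset: what is moved stays moved. The work goes in short steps, Python scripts to look and compute and a shell command to move; the robot and the scene stay as the last step left them, time stands still between calls to the robot, and variables do not carry over. Pictures are saved under pics/ and viewed, and the job is handed in when it is done.

```bash
ls; mkdir -p pics; python3 - <<'E'
from plant import bot, optics, finder
import cv2, numpy as np
o=bot.get_obs(); print(o)
for n in ("side","top","wrist"):
    p,d=optics.grab_frame(n); cv2.imwrite(f"pics/{n}0.png",p[:,:,::-1]); np.save(f"pics/{n}0.npy",d)
    m=optics.camera_model(n); print(n,m)
E
```

```text
pics
{'time_s': 0.0, 'q': array([-1.38228735e+00,  1.81538750e-01,  1.60795160e+00,  6.69858244e-06,
        1.35381356e+00, -2.06290397e-01]), 'joint_velocities': array([-0.00015241,  0.00058458,  0.00028786,  0.00015497, -0.00027053,
       -0.00095942]), 'joint_torque': array([ 2.06628156e-04, -4.33867192e+01, -3.41848505e+01,  7.01730978e-02,
        3.85380629e-02, -1.27254480e-04]), 'ee_pos': array([ 0.22108273, -0.5302405 ,  0.23783869]), 'tcp_rot': array([[-3.14255422e-04,  3.84621407e-01, -9.23074360e-01],
       [ 1.68217221e-03, -9.23072897e-01, -3.84621370e-01],
       [-9.99998536e-01, -1.67363939e-03, -3.56918779e-04]]), 'wrist_force': array([-0.13366245,  0.73536031,  0.16243597]), 'moment': array([-3.20703680e-02,  1.54181439e-02, -8.96803245e-05]), 'finger_gap': 1.0040431728240538}
side {'camera_matrix': array([[433.03870755,   0.        , 316.41626036],
       [  0.        , 433.03870755, 240.26977251],
       [  0.        ,   0.        ,   1.        ]]), 'k1': -0.052125507629172126, 'R': array([[-0.96167805, -0.27332619,  0.02163601],
       [-0.1541957 ,  0.473898
[... 389 characters left out ...]
451499, -0.01213497, -0.10388777],
       [ 0.10379467,  0.00806671, -0.99456603]]), 't': array([-0.02752075,  0.58932845,  0.96974524])}
wrist {'camera_matrix': array([[384.46416721,   0.        , 324.7776209 ],
       [  0.        , 384.46416721, 239.32286847],
       [  0.        ,   0.        ,   1.        ]]), 'k1': -0.03830586357538677, 'T_tool_cam': array([[ 1.24956228e-03, -2.80030266e-01,  9.59990359e-01,
        -1.46600040e-01],
       [ 9.99999155e-01,  6.95200458e-04, -1.09884860e-03,
         6.37029305e-04],
       [-3.59674873e-04,  9.59990920e-01,  2.80030898e-01,
        -7.07465125e-02],
       [ 0.00000000e+00,  0.00000000e+00,  0.00000000e+00,
         1.00000000e+00]])}
```

View pics/side0.png

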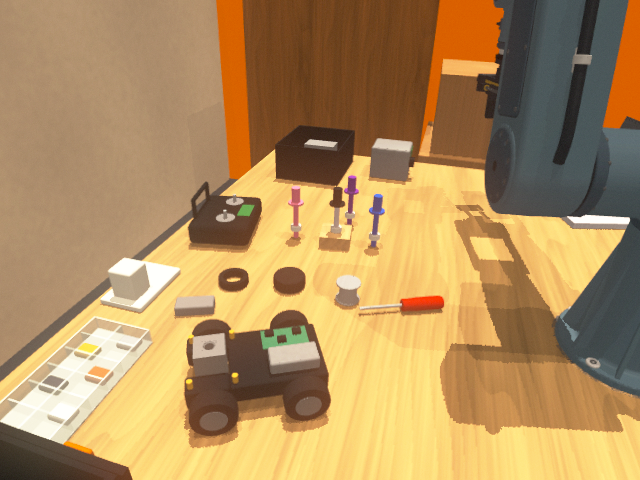

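View pics/top0.png

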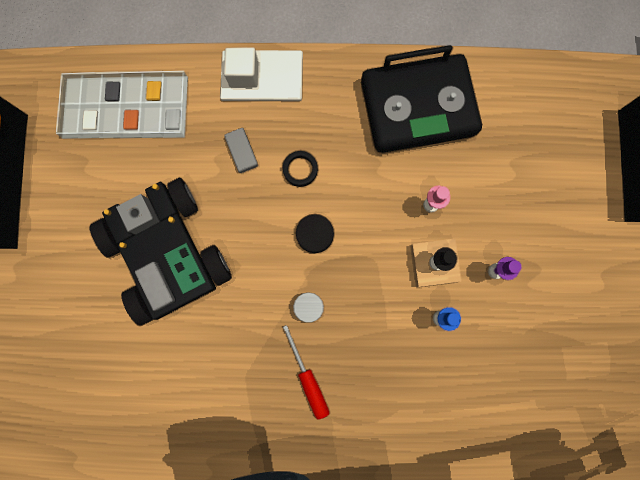

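View pics/wrist0.png

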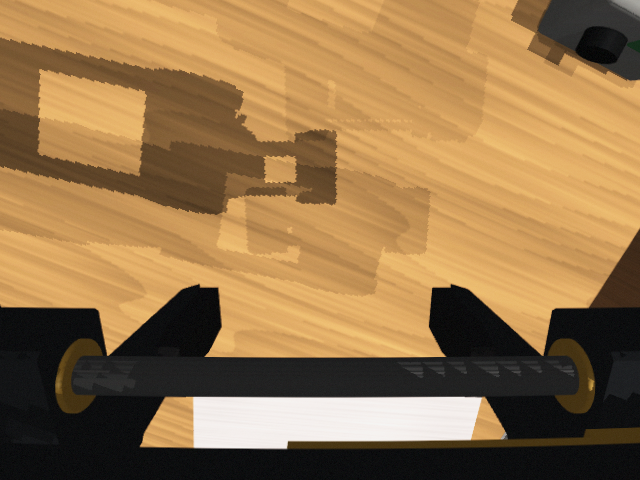

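Could be taken for the mast (top view): pink (438,197), dark grip in plywood holder (445,258), purple (508,268), blue (449,319). By the description I choose the dark one in the holder. The socket is the grey boss at about (134,212). I'll check both in a close crop.

```bash
cat > h.py <<'E'
import numpy as np, cv2
from plant import bot, optics, finder
def ray(cam,m,u,v):
    K=m["camera_matrix"]
    # invert radial: distorted = s*(1+k r^2)
    xd=np.array([(u-K[0,2])/K[0,0],(v-K[1,2])/K[1,1]]); s=xd.copy()
    for _ in range(20): s=xd/(1+m["k1"]*(s@s))
    return np.array([s[0],s[1],1.])
def at_z(m,u,v,z):   # fixed cameras: intersect ray with plane z
    r=m["R"].T@ray(0,m,u,v); c=-m["R"].T@m["t"]
    return c+r*(z-c[2])/r[2]
def at_d(m,u,v,d): 
    return m["R"].T@(ray(0,m,u,v)*d-m["t"])
def proj(m,X,R=None,t=None):
    R=m["R"] if R is None else R; t=m["t"] if t is None else t
    c=R@np.asarray(X)+t; s=c[:2]/c[2]; s=s*(1+m["k1"]*(s@s)); K=m["camera_matrix"]
    return np.array([K[0,0]*s[0]+K[0,2],K[1,1]*s[1]+K[1,2]])
def wrist_model(o):
    m=dict(optics.camera_model("wrist")); T=np.eye(4);T[:3,:3]=o["tcp_rot"];T[:3,3]=o["ee_pos"]
    W=np.linalg.inv(T@m["T_tool_cam"]); m["R"]=W[:3,:3]; m["t"]=W[:3,3]; return m
E
python3 - <<'E'
from h import *
a=cv2.imread("pics/top0.png")
c1=cv2.resize(a[220:310,390:510],None,fx=3.3,fy=3.3); c2=cv2.resize(a[170:260,75:195],None,fx=3.3,fy=3.3)
cv2.imwrite("pics/crop0.png",np.hstack([c1,c2]))
for cam in("side","top"):
  for l in ("mast_grip","mast","collar","holder","socket_rim","rover"):
    r=finder.pinpoint(cam,l); print(cam,l,[(np.round(x["location"],4),round(x["score"],2)) for x in r[:4]])
m=optics.camera_model("top"); d=np.load("pics/top0.npy")
for u,v in ((445,258),(425,275),(134,212),(125,218)): print(u,v,at_d(m,u,v,d[v,u]))
print(bot.get_obs()["time_s"])
E
```

```text
side mast_grip [(array([ 0.4692, -0.2122,  0.1165]), 0.95), (array([ 0.5505, -0.3072,  0.1174]), 0.72), (array([ 0.5653, -0.2013,  0.1303]), 0.57), (array([ 0.6586, -0.1954,  0.1192]), 0.56)]
side mast [(array([ 5.509e-01, -3.054e-01, -3.000e-04]), 0.78), (array([ 0.6609, -0.1984,  0.0023]), 0.77), (array([ 0.5669, -0.2066,  0.0063]), 0.76), (array([ 0.4751, -0.213 ,  0.0008]), 0.66)]
side collar [(array([ 0.7231,  0.0242, -0.0018]), 0.67), (array([ 0.6587, -0.1977,  0.0213]), 0.65), (array([ 0.5499, -0.3046,  0.0233]), 0.64), (array([ 0.4765, -0.2093,  0.0253]), 0.5)]
side holder [(array([ 0.5649, -0.1995, -0.0009]), 0.86)]
side socket_rim [(array([0.6294, 0.2719, 0.0855]), 0.64)]
side rover [(array([ 0.5757,  0.2462, -0.0021]), 0.85)]
top mast_grip [(array([ 0.5502, -0.3062,  0.1183]), 0.82), (array([ 0.5634, -0.2021,  0.1257]), 0.77), (array([ 0.6602, -0.1972,  0.1163]), 0.71), (array([ 0.4753, -0.2096,  0.1161]), 0.58)]
top mast [(array([ 0.4736, -0.2132, -0.0009]), 0.79), (array([ 0.546 , -0.3072,  0.0008]), 0.6), (array([ 0.4859,  0.0033, -0.0014]), 0.56), (array([0.7489, 0.1219, 0.0019]), 0.36)]
top collar [(array([ 0.4766, -0.2134,  0.019 ]), 0.64), (array([ 0.5671, -0.2029,  0.0304]), 0.45), (array([ 0.5576, -0.3042,  0.0237]), 0.44)]
top holder [(array([ 5.659e-01, -2.078e-01,  4.000e-04]), 0.71)]
top socket_rim [(array([0.6291, 0.2748, 0.0888]), 0.89)]
top rover [(array([0.5792, 0.2429, 0.0055]), 0.9), (array([ 0.565 , -0.201 ,  0.1292]), 0.32)]
445 258 [ 0.56104659 -0.19820773  0.13974602]
425 275 [ 0.54240708 -0.18626001  0.032077  ]
134 212 [0.63428571 0.27897229 0.06708057]
125 218 [0.62200225 0.28737746 0.0846319 ]
0.75
```

View pics/crop0.png

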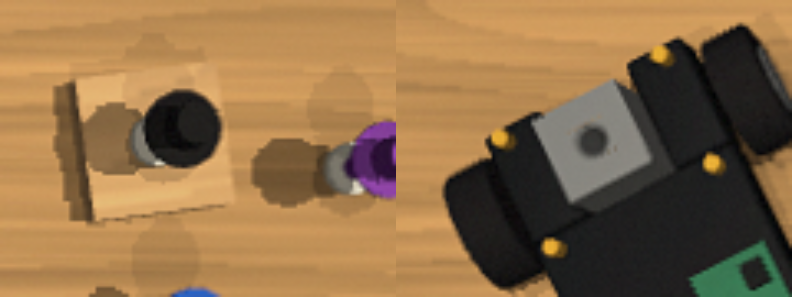

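The crop shows the dark-gripped mast standing in the plywood block, centred near (446,258), and the boss with its hole at (134.7,212.7). I'll refine the positions and work out the first move.

```bash
python3 - <<'E'
from h import *
m=optics.camera_model("top"); 
print("griptop",at_z(m,446,257,.138)," flange",at_z(m,445.5,258.8,.103)," socket",at_z(m,134.7,212.7,.085))
o=bot.get_obs(); R=o["tcp_rot"]
for T in ([.565,-.201,.20],):
    print((R.T@(np.array(T)-o["ee_pos"]))/.04)
s=optics.camera_model("side")
for X in ([.565,-.201,.138],[.63,.273,.085]): print(proj(s,X),proj(m,X))
a=cv2.imread("pics/side0.png")
cv2.imwrite("pics/crop1.png",np.hstack([cv2.resize(a[170:260,280:400],None,fx=3.3,fy=3.3),cv2.resize(a[310:400,160:280],None,fx=3.3,fy=3.3)]))
E
```

```text
griptop [ 0.56265842 -0.20001013  0.138     ]  flange [ 0.56297349 -0.20601059  0.103     ]  socket [0.63041372 0.27204865 0.085     ]
[  0.96793034  -4.30407531 -11.10558127]
[336.59202216 187.49864067] [446.6677899  255.39045114]
[209.95171504 343.35951472] [134.09574361 212.9581934 ]
```

View pics/crop1.png

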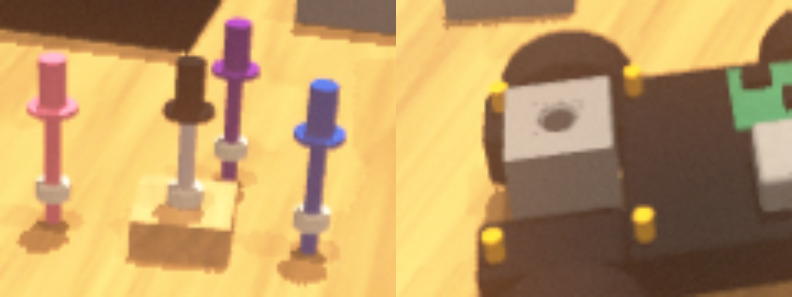

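The crop shows the side camera agreeing: dark grip top at (338,188) and the socket at (209,345), both about where I project them. Moving over the mast.

```bash
python3 -m crank '{"offset":[[0,-0.2,-0.5],[0,-0.36,-0.93],[0,-0.36,-0.93],[0,-0.36,-0.93],[0,-0.36,-0.93],[0,-0.36,-0.93],[0,-0.36,-0.93],[0,-0.36,-0.93],[0,-0.36,-0.93],[0,-0.36,-0.93]],"twist":[[0,0,0],[0,0,0],[0,0,0],[0,0,0],[0,0,0],[0,0,0],[0,0,0],[0,0,0],[0,0,0],[0,0,0]],"hand":[60,60,60,60,60,60,60,60,60,60]}' 40
python3 - <<'E'
from h import *
o=bot.get_obs(); R=o["tcp_rot"]; print(o["ee_pos"],R.round(3),(R.T@(np.array([.563,-.202,.20])-o["ee_pos"]))/.04)
E
```

```text
time_s: 1.58
ee_pos: [0.497, -0.2657, 0.239]
tcp_rot: [[0.0, 0.385, -0.923], [-0.0, -0.923, -0.385], [-1.0, 0.0, -0.0]]
wrist_force: [0.4, 0.1, -0.3]
finger_gap: 0.684
[ 0.49697263 -0.26568599  0.23895376] [[ 0.     0.385 -0.923]
 [-0.    -0.923 -0.385]
 [-1.     0.    -0.   ]] [ 0.97386225 -0.83527001 -2.13588105]
```

```bash
python3 -m crank '{"offset":[[0,-0.33,-0.8],[0,-0.3,-0.8],[0,-0.2,-0.54],[0.2,0,0],[0.2,0,0],[0.1,0,0],[0,0,0],[0,0,0],[0,0,0],[0,0,0]],"twist":[[0,0,0],[0,0,0],[0,0,0],[0,0,0],[0,0,0],[0,0,0],[0,0,0],[0,0,0],[0,0,0],[0,0,0]],"hand":[50,50,50,50,50,50,50,50,50,50]}' 40
python3 - <<'E'
from h import *
o=bot.get_obs(); p,d=optics.grab_frame("wrist"); cv2.imwrite("pics/wrist1.png",p[:,:,::-1]); np.save("pics/wrist1.npy",d)
m=wrist_model(o); print(o["ee_pos"],[proj(m,[.563,-.202,z]) for z in (.138,.103)])
p,d=optics.grab_frame("top");cv2.imwrite("pics/top1.png",p[:,:,::-1])
E
```

```text
time_s: 2.42
ee_pos: [0.5618, -0.2046, 0.2192]
tcp_rot: [[0.001, 0.383, -0.924], [-0.0, -0.924, -0.383], [-1.0, 0.001, -0.0]]
wrist_force: [-0.3, 0.7, 0.2]
finger_gap: 0.567
[ 0.56177392 -0.20462385  0.21921361] [array([320.92207002, 242.71711997]), array([321.42889171, 228.43978635])]
```

View pics/wrist1.png

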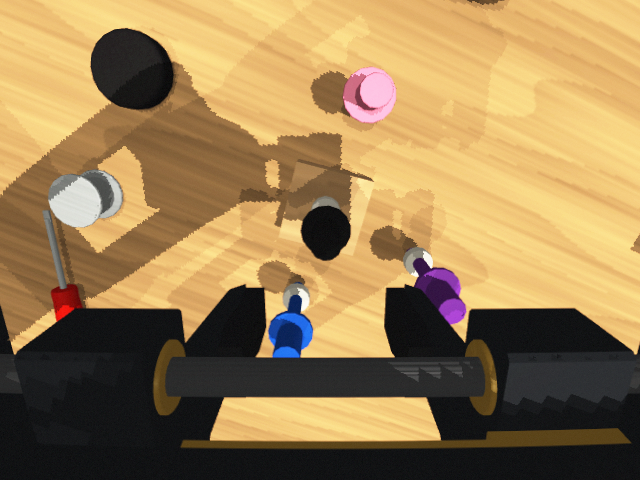

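The wrist view shows the dark flange at (326,231) between the fingers, with blue at (290,330), purple at (440,290) and pink at (370,95), all clear of the finger lines. The mast is about (0.563,-0.205), within 1 mm of the TCP. Descending.

```bash
python3 -m crank '{"offset":[[0.3,0.02,-0.03],[0.4,0,0],[0.4,0,0],[0.4,0,0],[0.4,0,0],[0.4,0,0],[0.3,0,0],[0.23,0,0],[0,0,0],[0,0,0]],"twist":[[0,0,0],[0,0,0],[0,0,0],[0,0,0],[0,0,0],[0,0,0],[0,0,0],[0,0,0],[0,0,0],[0,0,0]],"hand":[50,50,50,50,50,50,50,50,50,50]}' 40
python3 - <<'E'
from h import *
o=bot.get_obs(); print(o["ee_pos"],o["wrist_force"]); p,d=optics.grab_frame("wrist"); cv2.imwrite("pics/wrist2.png",p[:,:,::-1])
E
```

```text
time_s: 3.35
ee_pos: [0.5633, -0.2039, 0.1051]
tcp_rot: [[-0.001, 0.385, -0.923], [0.0, -0.923, -0.385], [-1.0, -0.001, 0.0]]
wrist_force: [0.5, -0.2, 0.7]
finger_gap: 0.569
[ 0.56328588 -0.20389923  0.10510774] [ 0.47690642 -0.22699352  0.73566246]
```

View pics/wrist2.png

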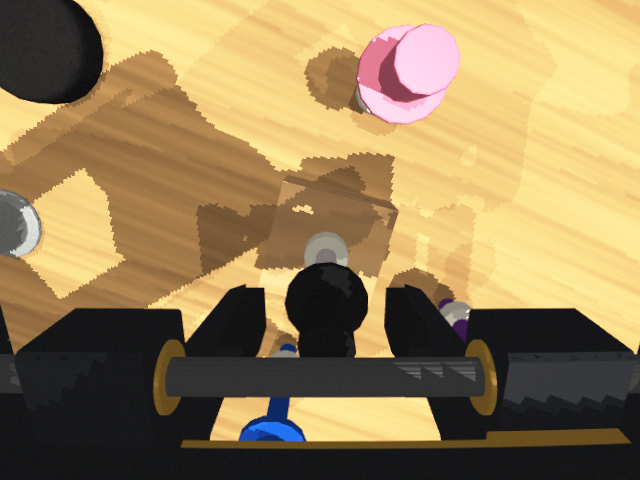

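The grip is centred between the fingers (flange at (326,302), finger midline at about 325). Closing.

```bash
python3 -m crank '{"offset":[[0,0,0],[0,0,0],[0,0,0],[0,0,0],[0,0,0],[0,0,0],[0,0,0],[0,0,0],[0,0,0],[0,0,0]],"twist":[[0,0,0],[0,0,0],[0,0,0],[0,0,0],[0,0,0],[0,0,0],[0,0,0],[0,0,0],[0,0,0],[0,0,0]],"hand":[40,30,20,10,10,10,10,10,10,10]}' 45
python3 - <<'E'
from h import *
o=bot.get_obs(); print(o["ee_pos"],o["wrist_force"],o["moment"],o["finger_gap"]*88)
E
```

```text
time_s: 4.23
ee_pos: [0.5637, -0.2042, 0.1059]
tcp_rot: [[0.001, 0.385, -0.923], [-0.0, -0.923, -0.385], [-1.0, 0.001, -0.0]]
wrist_force: [-0.1, 1.6, 4.3]
finger_gap: 0.213
[ 0.56369026 -0.20419953  0.1059099 ] [-0.08711155  1.63075706  4.34534939] [-0.01933698  0.0275703  -0.00562853] 18.73878378869364
```

```bash
python3 -m crank '{"offset":[[-0.1,0,0],[-0.2,0,0],[-0.3,0,0],[-0.4,0,0],[-0.5,0,0],[-0.5,0,0],[-0.5,0,0],[-0.4,0,0],[-0.2,0,0],[0,0,0]],"twist":[[0,0,0],[0,0,0],[0,0,0],[0,0,0],[0,0,0],[0,0,0],[0,0,0],[0,0,0],[0,0,0],[0,0,0]],"hand":[10,10,10,10,10,10,10,10,10,10]}' 45
python3 - <<'E'
from h import *
o=bot.get_obs(); R=o["tcp_rot"];print(o["ee_pos"],o["wrist_force"],o["moment"],o["finger_gap"]*88, (R.T@(np.array([.6304,.272,.235])-o["ee_pos"]))/.04)
for c in("side","wrist"):
  p,d=optics.grab_frame(c);cv2.imwrite(f"pics/{c}3.png",p[:,:,::-1])
E
```

```text
time_s: 5.07
ee_pos: [0.5645, -0.2046, 0.2326]
tcp_rot: [[0.004, 0.385, -0.923], [-0.002, -0.923, -0.385], [-1.0, 0.004, -0.003]]
wrist_force: [-0.7, -0.4, -0.1]
finger_gap: 0.213
[ 0.5645079  -0.20455968  0.23263274] [-0.65972893 -0.43141298 -0.0548431 ] [-0.01698859  0.02063379 -0.01193727] 18.775230530482204 [ -0.08056653 -10.36277664  -6.10464446]
```

View pics/side3.png

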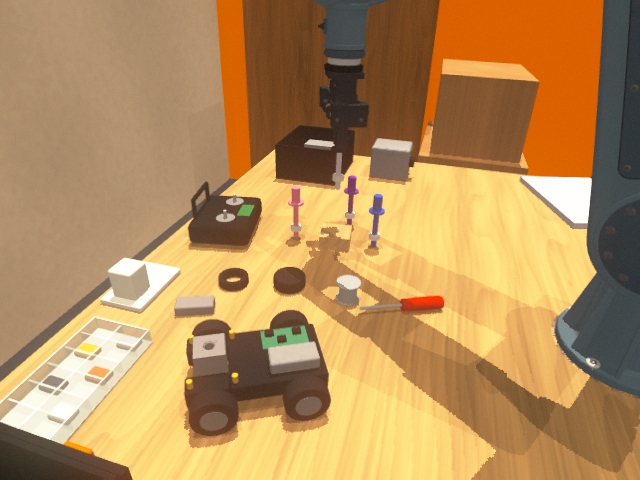

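The side view shows the mast lifted upright in the gripper (rod at (338,175)). Carrying it to the socket.

```bash
python3 -m crank '{"offset":[[0,-0.25,-0.15],[0,-0.5,-0.3],[0,-0.75,-0.45],[0,-0.86,-0.5],[0,-0.86,-0.5],[0,-0.86,-0.5],[0,-0.86,-0.5],[0,-0.86,-0.5],[0,-0.86,-0.5],[0,-0.86,-0.5]],"twist":[[0,0,0],[0,0,0],[0,0,0],[0,0,0],[0,0,0],[0,0,0],[0,0,0],[0,0,0],[0,0,0],[0,0,0]],"hand":[10,10,10,10,10,10,10,10,10,10]}' 45
python3 -m crank '{"offset":[[0,-0.86,-0.5],[0,-0.7,-0.42],[0,-0.6,-0.35],[0,-0.4,-0.23],[0,-0.2,-0.12],[0,0,0],[0,0,0],[0,0,0],[0,0,0],[0,0,0]],"twist":[[0,0,0],[0,0,0],[0,0,0],[0,0,0],[0,0,0],[0,0,0],[0,0,0],[0,0,0],[0,0,0],[0,0,0]],"hand":[10,10,10,10,10,10,10,10,10,10]}' 45
python3 - <<'E'
from h import *
o=bot.get_obs(); R=o["tcp_rot"];print(R.round(4),o["ee_pos"],o["wrist_force"],o["moment"], (R.T@(np.array([.6304,.272,.235])-o["ee_pos"]))/.04)
for c in("side","wrist","top"):
  p,d=optics.grab_frame(c);cv2.imwrite(f"pics/{c}4.png",p[:,:,::-1]);np.save(f"pics/{c}4.npy",d)
m=optics.camera_model("side")
a=cv2.imread("pics/side4.png"); cv2.imwrite("pics/crop4.png",cv2.resize(a[190:400,130:330],None,fx=2.8,fy=2.8))
E
```

```text
time_s: 6.0
ee_pos: [0.6089, 0.1442, 0.2279]
tcp_rot: [[-0.003, 0.385, -0.923], [0.0, -0.923, -0.385], [-1.0, -0.001, 0.003]]
wrist_force: [0.9, -2.0, -1.5]
finger_gap: 0.214
time_s: 6.83
ee_pos: [0.6277, 0.2668, 0.2296]
tcp_rot: [[-0.0, 0.383, -0.924], [-0.0, -0.924, -0.383], [-1.0, 0.0, 0.0]]
wrist_force: [-0.1, -1.1, -1.4]
finger_gap: 0.212
[[-0.000e+00  3.830e-01 -9.237e-01]
 [-2.000e-04 -9.237e-01 -3.830e-01]
 [-1.000e+00  2.000e-04  1.000e-04]] [0.62772758 0.26682109 0.22960815] [-0.09086671 -1.08019215 -1.35862373] [ 0.00424045 -0.02608136 -0.0483371 ] [-0.13482463 -0.09398201 -0.11129492]
```

View pics/crop4.png

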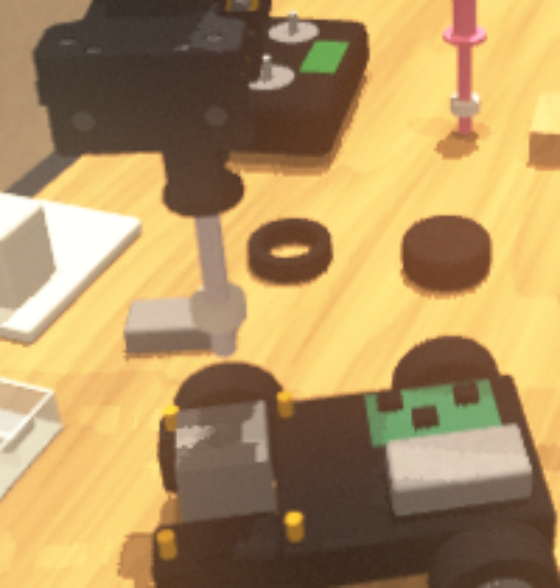

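View pics/wrist4.png

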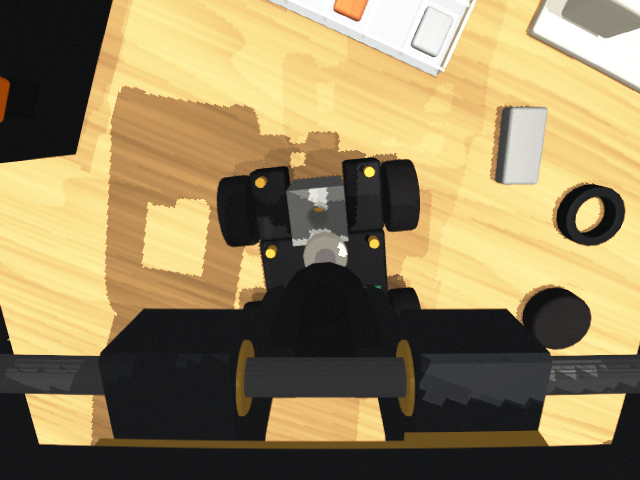

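In the side crop the rod runs from (205,215) to its tip at (222,350). I'll compare that with the projection of a vertical mast at the TCP to check for tilt, and measure the socket from the wrist.

```bash
python3 - <<'E'
from h import *
o=bot.get_obs(); s=optics.camera_model("side"); w=wrist_model(o); t=optics.camera_model("top")
x,y,z=o["ee_pos"]; zt=z-.098; print(zt)
for dz in (0,.022,.034,.09):
    q=proj(s,[x,y,zt+dz]); print(dz,q,(q-[130,190])*2.8, "wrist",proj(w,[x,y,zt+dz]))
a=cv2.imread("pics/wrist4.png"); cv2.imwrite("pics/crop4w.png",cv2.resize(a[160:300,250:400],None,fx=4,fy=4))
for X in ([.6304,.272,.085],[.6304,.270,.085],): print("socket wrist",proj(w,X),(proj(w,X)-[250,160])*4)
print("side socket",proj(s,[.6304,.272,.085]),(proj(s,[.6304,.272,.085])-[130,190])*2.8)
E
```

```text
0.13176990739851716
0 [209.78002255 315.13235536] [223.38406315 350.370595  ] wrist [324.22207786 238.48668533]
0.022 [208.04971675 302.19007053] [218.53920689 314.13219747] wrist [324.12979268 248.54474275]
0.034 [207.08165622 294.91219445] [215.82863741 293.75414446] wrist [324.07207439 254.83703092]
0.09 [202.32534876 258.75952058] [202.51097652 192.52665761] wrist [323.69884328 295.55619606]
socket wrist [320.18123866 216.54810858] [280.72495462 226.19243431]
socket wrist [322.56209591 217.51393689] [290.24838366 230.05574754]
side socket [210.0323403  342.82122169] [224.09055285 427.89942074]
```

View pics/crop4w.png

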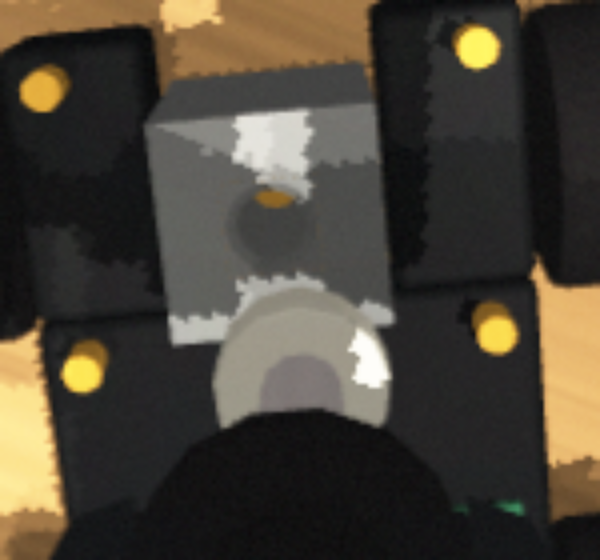

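The mast is upright in the hand: the tip projects to (223,350) and I see it at about (222,351). The socket in the wrist crop is at about (271,224), i.e. pixel (317.8,216). Triangulating.

```bash
python3 - <<'E'
from h import *
o=bot.get_obs(); s=optics.camera_model("side"); w=wrist_model(o); t=optics.camera_model("top")
print("wrist",at_z(w,317.8,216,.085)); print("side",at_z(s,208.5,345.8,.085)); print("top",at_z(t,134.7,212.7,.085))
# boss corners
for cs,m,n in (([(147,125),(372,103),(393,318),(172,345)],w,"w"),):
    P=np.array([at_z(m,250+a/4,160+b/4,.085) for a,b in cs]);print(n,P.round(4),P.mean(0),np.linalg.norm(P-np.roll(P,1,0),axis=1))
P=np.array([at_z(s,160+(a-396)/3.3,310+b/3.3,.085) for a,b in [(503,82),(610,75),(614,150),(503,162)]]);print(P.round(4),P.mean(0),np.linalg.norm(P-np.roll(P,1,0),axis=1))
P=np.array([at_z(t,75+(a-396)/3.3,170+b/3.3,.085) for a,b in [(531,121),(612,80),(652,160),(572,204)]]);print(P.round(4),P.mean(0),np.linalg.norm(P-np.roll(P,1,0),axis=1))
d=np.load("pics/top0.npy"); 
for u,v in ((125,212),(143,212),(134,203),(136,222)): print(at_d(t,u,v,d[v,u]))
for c in ("wrist","side","top"): print(c,[(x["location"].round(4) if hasattr(x["location"],"round") else x["location"],x["score"]) for x in finder.pinpoint(c,"socket_rim")[:1]],[(x["location"],x["score"]) for x in finder.pinpoint(c,"mast_tip")[:1]])
E
```

```text
wrist [0.63009303 0.2738717  0.085     ]
side [0.62963312 0.27795335 0.085     ]
top [0.63041372 0.27204865 0.085     ]
w [[0.6389 0.3031 0.085 ]
 [0.6592 0.2651 0.085 ]
 [0.6218 0.2445 0.085 ]
 [0.5998 0.2827 0.085 ]] [0.62990709 0.2738489  0.085     ] [0.04406771 0.04303513 0.04276692 0.04411836]
[[0.662  0.265  0.085 ]
 [0.6199 0.2469 0.085 ]
 [0.5983 0.2874 0.085 ]
 [0.6381 0.3071 0.085 ]] [0.62959119 0.27660435 0.085     ] [0.04843295 0.04581867 0.04592974 0.04442297]
[[0.6398 0.3029 0.085 ]
 [0.6597 0.2643 0.085 ]
 [0.6215 0.243  0.085 ]
 [0.6003 0.2808 0.085 ]] [0.63031463 0.27275704 0.085     ] [0.0452425  0.04347911 0.04364347 0.0433551 ]
[0.63108061 0.28702059 0.08714289]
[0.63132256 0.25821947 0.08685328]
[0.64534014 0.27321777 0.08728141]
[0.61587046 0.26940285 0.08450302]
wrist [([0.6313, 0.2726, 0.0878], 0.94)] [([0.6278, 0.2616, 0.1321], 0.61)]
side [([0.6277, 0.2711, 0.0828], 0.77)] [([0.4752, -0.2109, -0.0003], 0.92)]
top [([0.625, 0.2768, 0.0879], 0.74)] [([0.6613, -0.1945, 0.0019], 0.91)]
```

```bash
python3 -m crank '{"offset":[[0,-0.07,-0.06],[0,-0.07,-0.06],[0.2,0,0],[0.2,0,0],[0.2,0,0],[0.2,0,0],[0.15,0,0],[0,0,0],[0,0,0],[0,0,0]],"twist":[[0,0,0],[0,0,0],[0,0,0],[0,0,0],[0,0,0],[0,0,0],[0,0,0],[0,0,0],[0,0,0],[0,0,0]],"hand":[10,10,10,10,10,10,10,10,10,10]}' 45
python3 - <<'E'
from h import *
o=bot.get_obs(); print(o["ee_pos"],o["wrist_force"],o["moment"])
for c in("side","wrist","top"):
  p,d=optics.grab_frame(c);cv2.imwrite(f"pics/{c}5.png",p[:,:,::-1])
a=cv2.imread("pics/side5.png");b=cv2.imread("pics/wrist5.png")
cv2.imwrite("pics/crop5.png",np.hstack([cv2.resize(a[260:400,160:260],None,fx=4,fy=4),cv2.resize(b[160:300,275:375],None,fx=4,fy=4)]))
E
```

```text
time_s: 8.12
ee_pos: [0.6301, 0.2752, 0.1918]
tcp_rot: [[0.0, 0.385, -0.923], [0.0, -0.923, -0.385], [-1.0, 0.0, -0.0]]
wrist_force: [-0.6, -0.1, -0.8]
finger_gap: 0.213
[0.63006685 0.2751878  0.19180744] [-0.61943854 -0.10115904 -0.77972207] [-0.02148696  0.01417272 -0.08410184]
```

View pics/crop5.png

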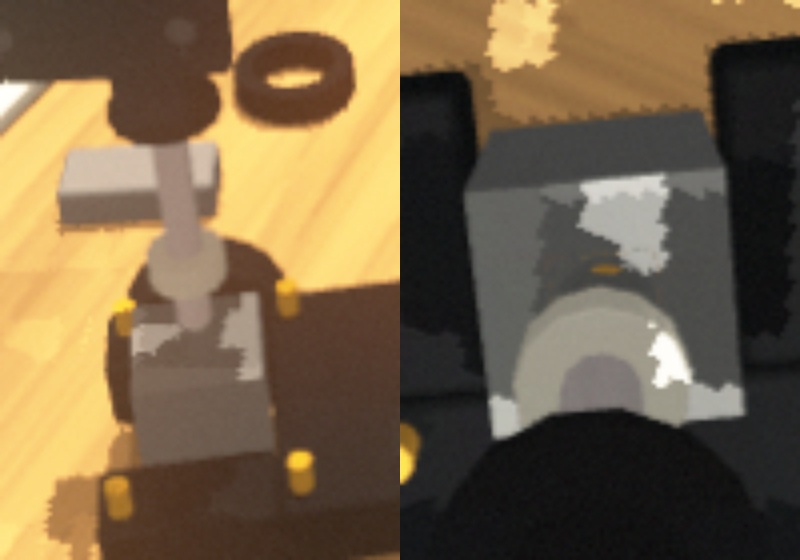

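```bash
python3 - <<'E'
from h import *
o=bot.get_obs(); s=optics.camera_model("side"); w=wrist_model(o)
R=o["tcp_rot"]
P=np.array([at_z(w,275+(a-400)/4,160+b/4,.085) for a,b in [(465,192),(725,168),(745,413),(493,438)]]);print(P.mean(0),np.linalg.norm(P-np.roll(P,1,0),axis=1)); print("tool mm",(R.T@(P.mean(0)-o["ee_pos"]))*1e3)
S=at_z(s,160+195/4,260+327/4,o["ee_pos"][2]-.098); print("tip by side",S)
for X in ([.630,.2738],[.6296,.2766]): print((proj(s,[*X,.085])-[160,260])*4)
print((proj(s,[*o["ee_pos"][:2],.085])-[160,260])*4, (proj(s,[*o["ee_pos"][:2],.0938])-[160,260])*4)
print((proj(w,[*o["ee_pos"][:2],.0938+.034])-[275,160])*4)
E
```

```text
[0.62982646 0.27323377 0.085     ] [0.04422205 0.04379255 0.04369753 0.0444812 ]
tool mm [107.23025734   1.69614614   1.2060996 ]
tip by side [0.62750166 0.27918383 0.09423125]
[198.72109653 334.96958194]
[195.94006146 340.60195545]
[196.32685684 337.61761705] [193.61288185 318.69220509]
[196.27465885 378.75228227]
```

The combined estimate puts the socket at about (0.6304,0.2730), so I shift about 2 mm along tool y, then lower to just inside the lead-in and feel.

```bash
python3 -m crank '{"offset":[[0,0.05,0.015],[0,0,0],[0.05,0,0],[0.05,0,0],[0.05,0,0],[0.05,0,0],[0.03,0,0],[0.02,0,0],[0,0,0],[0,0,0]],"twist":[[0,0,0],[0,0,0],[0,0,0],[0,0,0],[0,0,0],[0,0,0],[0,0,0],[0,0,0],[0,0,0],[0,0,0]],"hand":[10,10,10,10,10,10,10,10,10,10]}' 45
python3 - <<'E'
from h import *
o=bot.get_obs(); print(o["ee_pos"],o["wrist_force"],o["moment"],"tip-rim",o["ee_pos"][2]-.098-.085)
E
```

```text
time_s: 9.1
ee_pos: [0.6301, 0.2731, 0.1815]
tcp_rot: [[-0.0, 0.385, -0.923], [0.0, -0.923, -0.385], [-1.0, -0.0, 0.0]]
wrist_force: [0.1, -0.0, -1.8]
finger_gap: 0.212
[0.63005161 0.2731283  0.18149812] [ 0.13665061 -0.02156985 -1.7782432 ] [0.00418169 0.03580054 0.00253007] tip-rim -0.0015018836259897833
```

```bash
python3 -m crank '{"offset":[[0.02,0,0],[0.02,0,0],[0.02,0,0],[0,0,0],[0,0,0],[0,0,0],[0,0,0],[0,0,0],[0,0,0],[0,0,0]],"twist":[[0,0,0],[0,0,0],[0,0,0],[0,0,0],[0,0,0],[0,0,0],[0,0,0],[0,0,0],[0,0,0],[0,0,0]],"hand":[10,10,10,10,10,10,10,10,10,10]}' 45
python3 - <<'E'
from h import *
o=bot.get_obs(); print(o["ee_pos"],o["wrist_force"],o["moment"],"tip-rim",o["ee_pos"][2]-.098-.085)
E
```

```text
time_s: 9.93
ee_pos: [0.63, 0.2732, 0.1791]
tcp_rot: [[0.0, 0.385, -0.923], [0.0, -0.923, -0.385], [-1.0, -0.0, -0.0]]
wrist_force: [1.0, 1.2, -1.3]
finger_gap: 0.208
[0.6300476  0.2731716  0.17914824] [ 1.01041751  1.15457922 -1.26629704] [ 0.27345351 -0.04619877 -0.02887128] tip-rim -0.0038517645383112226
```

There's a small +y contact from the bevel (moment about x of 0.27), so I yield 1 mm toward +y and continue.

```bash
python3 -m crank '{"offset":[[0,-0.023,-0.01],[0.01,0,0],[0.01,0,0],[0.01,0,0],[0,0,0],[0,0,0],[0,0,0],[0,0,0],[0,0,0],[0,0,0]],"twist":[[0,0,0],[0,0,0],[0,0,0],[0,0,0],[0,0,0],[0,0,0],[0,0,0],[0,0,0],[0,0,0],[0,0,0]],"hand":[10,10,10,10,10,10,10,10,10,10]}' 45
python3 - <<'E'
from h import *
for _ in range(1):
    o=bot.get_obs(); print(o["ee_pos"],o["wrist_force"],o["moment"],"tip-rim",o["ee_pos"][2]-.098-.085)
E
```

```text
time_s: 10.77
ee_pos: [0.63, 0.2741, 0.1779]
tcp_rot: [[-0.0, 0.385, -0.923], [-0.0, -0.923, -0.385], [-1.0, 0.0, 0.0]]
wrist_force: [0.1, 0.7, -2.1]
finger_gap: 0.214
[0.63001523 0.27409784 0.17786657] [ 0.1345816   0.69505691 -2.12586071] [ 0.01949607 -0.11638335 -0.03931103] tip-rim -0.005133428191008246
```

```bash
python3 -m crank '{"offset":[[0.02,0.004,-0.01],[0.02,0,0],[0.02,0,0],[0.02,0,0],[0.02,0,0],[0,0,0],[0,0,0],[0,0,0],[0,0,0],[0,0,0]],"twist":[[0,0,0],[0,0,0],[0,0,0],[0,0,0],[0,0,0],[0,0,0],[0,0,0],[0,0,0],[0,0,0],[0,0,0]],"hand":[10,10,10,10,10,10,10,10,10,10]}' 45
python3 - <<'E'
from h import *
for _ in range(1):
    o=bot.get_obs(); print(o["ee_pos"],o["wrist_force"],o["moment"],"tip-rim",o["ee_pos"][2]-.098-.085)
E
```

```text
time_s: 11.6
ee_pos: [0.6304, 0.2741, 0.1739]
tcp_rot: [[-0.0, 0.385, -0.923], [0.0, -0.923, -0.385], [-1.0, -0.0, 0.0]]
wrist_force: [-0.3, -0.3, -1.0]
finger_gap: 0.21
[0.63044831 0.27412847 0.17393088] [-0.29730129 -0.29443551 -1.02772466] [ 0.06060504 -0.01651337  0.00746289] tip-rim -0.009069121903002256
```

Clean in the bore. Continuing down.

```bash
python3 -m crank '{"offset":[[0.03,-0.004,-0.002],[0.03,0,0],[0.03,0,0],[0.03,0,0],[0.03,0,0],[0.03,0,0],[0.03,0,0],[0.03,0,0],[0,0,0],[0,0,0]],"twist":[[0,0,0],[0,0,0],[0,0,0],[0,0,0],[0,0,0],[0,0,0],[0,0,0],[0,0,0],[0,0,0],[0,0,0]],"hand":[10,10,10,10,10,10,10,10,10,10]}' 45
python3 - <<'E'
from h import *
for _ in range(1):
    o=bot.get_obs(); print(o["ee_pos"],o["wrist_force"],o["moment"],"tip-rim",o["ee_pos"][2]-.098-.085)
E
```

```text
time_s: 12.43
ee_pos: [0.6304, 0.2743, 0.1642]
tcp_rot: [[-0.0, 0.385, -0.923], [-0.0, -0.923, -0.385], [-1.0, -0.0, 0.0]]
wrist_force: [-0.1, -0.4, -2.3]
finger_gap: 0.21
[0.63044044 0.27431016 0.16418396] [-0.07059925 -0.43735729 -2.26251634] [ 0.02481406 -0.03737107  0.02338755] tip-rim -0.018816042188449553
```

```bash
python3 -m crank '{"offset":[[0.02,0,0],[0.02,0,0],[0.02,0,0],[0.02,0,0],[0.02,0,0],[0.02,0,0],[0,0,0],[0,0,0],[0,0,0],[0,0,0]],"twist":[[0,0,0],[0,0,0],[0,0,0],[0,0,0],[0,0,0],[0,0,0],[0,0,0],[0,0,0],[0,0,0],[0,0,0]],"hand":[10,10,10,10,10,10,10,10,10,10]}' 45
python3 - <<'E'
from h import *
for _ in range(1):
    o=bot.get_obs(); print(o["ee_pos"],o["wrist_force"],o["moment"],"tip-rim",o["ee_pos"][2]-.098-.085)
E
```

```text
time_s: 13.27
ee_pos: [0.6307, 0.2744, 0.16]
tcp_rot: [[0.001, 0.385, -0.923], [0.0, -0.923, -0.385], [-1.0, 0.0, -0.001]]
wrist_force: [-0.9, -0.4, 4.6]
finger_gap: 0.213
[0.6307493  0.27437313 0.15997291] [-0.91493197 -0.42847999  4.60495581] [ 0.07372243  0.05257623 -0.01483357] tip-rim -0.023027086999402216
```

The collar has met the rim (about 6 N). I continue in 2 mm steps, watching the force.

```bash
cat > r.py <<'E'
from h import *
o=bot.get_obs(); print(o["time_s"],o["ee_pos"].round(4),o["wrist_force"].round(1),o["moment"].round(3),"tip-rim mm",round((o["ee_pos"][2]-.183)*1e3,2),o["finger_gap"]*88)
E
python3 -m crank '{"offset":[[0.01,0,0],[0.01,0,0],[0.01,0,0],[0.01,0,0],[0.01,0,0],[0,0,0],[0,0,0],[0,0,0],[0,0,0],[0,0,0]],"twist":[[0,0,0],[0,0,0],[0,0,0],[0,0,0],[0,0,0],[0,0,0],[0,0,0],[0,0,0],[0,0,0],[0,0,0]],"hand":[10,10,10,10,10,10,10,10,10,10]}' 45 >/dev/null; python3 r.py
```

```text
14.1 [0.6305 0.2743 0.1574] [ 1.2 -0.1  3.3] [ 0.117 -0.115  0.042] tip-rim mm -25.61 18.668541292683074
```

```bash
python3 -m crank '{"offset":[[0.01,-0.004,-0.008],[0.01,0,0],[0.01,0,0],[0.01,0,0],[0.01,0,0],[0,0,0],[0,0,0],[0,0,0],[0,0,0],[0,0,0]],"twist":[[0,0,0],[0,0,0],[0,0,0],[0,0,0],[0,0,0],[0,0,0],[0,0,0],[0,0,0],[0,0,0],[0,0,0]],"hand":[10,10,10,10,10,10,10,10,10,10]}' 45 >/dev/null; python3 r.py
```

```text
14.9333 [0.6307 0.2745 0.1554] [-1.  -0.5  3.7] [-0.2    0.015 -0.021] tip-rim mm -27.57 19.017006203721635
```

```bash
python3 -m crank '{"offset":[[0.01,0,0],[0.01,0,0],[0.01,0,0],[0.01,0,0],[0.01,0,0],[0,0,0],[0,0,0],[0,0,0],[0,0,0],[0,0,0]],"twist":[[0,0,0],[0,0,0],[0,0,0],[0,0,0],[0,0,0],[0,0,0],[0,0,0],[0,0,0],[0,0,0],[0,0,0]],"hand":[10,10,10,10,10,10,10,10,10,10]}' 45 >/dev/null; python3 r.py
```

```text
15.7667 [0.6307 0.2746 0.1534] [-0.6 -1.2  3.4] [-0.191 -0.028 -0.025] tip-rim mm -29.59 18.494762322337596
```

```bash
python3 -m crank '{"offset":[[0.01,0.006,0.002],[0.01,0,0],[0.01,0,0],[0.01,0,0],[0.01,0,0],[0,0,0],[0,0,0],[0,0,0],[0,0,0],[0,0,0]],"twist":[[0,0,0],[0,0,0],[0,0,0],[0,0,0],[0,0,0],[0,0,0],[0,0,0],[0,0,0],[0,0,0],[0,0,0]],"hand":[10,10,10,10,10,10,10,10,10,10]}' 45 >/dev/null; python3 r.py
```

```text
16.6 [0.6307 0.2744 0.1514] [-0.9  0.1  3.5] [ 0.037  0.122 -0.01 ] tip-rim mm -31.62 18.6428072683971
```

```bash
python3 -m crank '{"offset":[[0.01,0,0],[0.01,0,0],[0.01,0,0],[0.01,0,0],[0.01,0,0],[0,0,0],[0,0,0],[0,0,0],[0,0,0],[0,0,0]],"twist":[[0,0,0],[0,0,0],[0,0,0],[0,0,0],[0,0,0],[0,0,0],[0,0,0],[0,0,0],[0,0,0],[0,0,0]],"hand":[10,10,10,10,10,10,10,10,10,10]}' 45 >/dev/null; python3 r.py
```

```text
17.4333 [0.6307 0.2743 0.1494] [-0.4  0.3  3.3] [0.085 0.081 0.031] tip-rim mm -33.59 18.978250981846166
```

```bash
python3 -m crank '{"offset":[[0.01,-0.002,0.004],[0.01,0,0],[0.01,0,0],[0.01,0,0],[0.01,0,0],[0,0,0],[0,0,0],[0,0,0],[0,0,0],[0,0,0]],"twist":[[0,0,0],[0,0,0],[0,0,0],[0,0,0],[0,0,0],[0,0,0],[0,0,0],[0,0,0],[0,0,0],[0,0,0]],"hand":[10,10,10,10,10,10,10,10,10,10]}' 45 >/dev/null; python3 r.py
```

```text
18.2667 [0.6306 0.2743 0.1474] [-0.1 -0.   4.1] [ 0.039  0.011 -0.018] tip-rim mm -35.57 18.863152091842387
```

```bash
python3 -m crank '{"offset":[[0.01,0,0],[0.01,0,0],[0.01,0,0],[0.01,0,0],[0.01,0,0],[0,0,0],[0,0,0],[0,0,0],[0,0,0],[0,0,0]],"twist":[[0,0,0],[0,0,0],[0,0,0],[0,0,0],[0,0,0],[0,0,0],[0,0,0],[0,0,0],[0,0,0],[0,0,0]],"hand":[10,10,10,10,10,10,10,10,10,10]}' 45 >/dev/null; python3 r.py
```

```text
19.1 [0.6306 0.2743 0.1454] [ 0.2 -0.4  3.8] [-0.004 -0.051  0.054] tip-rim mm -37.57 18.598922090320745
```

```bash
python3 -m crank '{"offset":[[0.01,0,0],[0.01,0,0],[0.01,0,0],[0.01,0,0],[0.01,0,0],[0,0,0],[0,0,0],[0,0,0],[0,0,0],[0,0,0]],"twist":[[0,0,0],[0,0,0],[0,0,0],[0,0,0],[0,0,0],[0,0,0],[0,0,0],[0,0,0],[0,0,0],[0,0,0]],"hand":[10,10,10,10,10,10,10,10,10,10]}' 45 >/dev/null; python3 r.py
```

```text
19.9333 [0.6305 0.2743 0.1434] [ 0.9 -1.1  4.4] [-0.011 -0.056  0.087] tip-rim mm -39.58 18.91088561134415
```

```bash
python3 -m crank '{"offset":[[0.01,0,0],[0.01,0,0],[0.01,0,0],[0.01,0,0],[0.01,0,0],[0,0,0],[0,0,0],[0,0,0],[0,0,0],[0,0,0]],"twist":[[0,0,0],[0,0,0],[0,0,0],[0,0,0],[0,0,0],[0,0,0],[0,0,0],[0,0,0],[0,0,0],[0,0,0]],"hand":[10,10,10,10,10,10,10,10,10,10]}' 45 >/dev/null; python3 r.py
```

```text
20.7667 [0.6305 0.2743 0.1414] [ 0.3 -0.3  3.4] [-0.072 -0.094  0.011] tip-rim mm -41.56 18.633188849957417
```

```bash
python3 -m crank '{"offset":[[0.01,0,0],[0.01,0,0],[0.01,0,0],[0.01,0,0],[0.01,0,0],[0,0,0],[0,0,0],[0,0,0],[0,0,0],[0,0,0]],"twist":[[0,0,0],[0,0,0],[0,0,0],[0,0,0],[0,0,0],[0,0,0],[0,0,0],[0,0,0],[0,0,0],[0,0,0]],"hand":[10,10,10,10,10,10,10,10,10,10]}' 45 >/dev/null; python3 r.py
python3 - <<'E'
from h import *
a=optics.grab_frame("side")[0][:,:,::-1]
cv2.imwrite("pics/crop6.png",cv2.resize(a[240:400,140:280],None,fx=3.7,fy=3.7))
E
```

```text
21.6 [0.6305 0.2743 0.1394] [1.1 0.  2.2] [-0.068 -0.104  0.056] tip-rim mm -43.62 18.79262228224341
```

View pics/crop6.png

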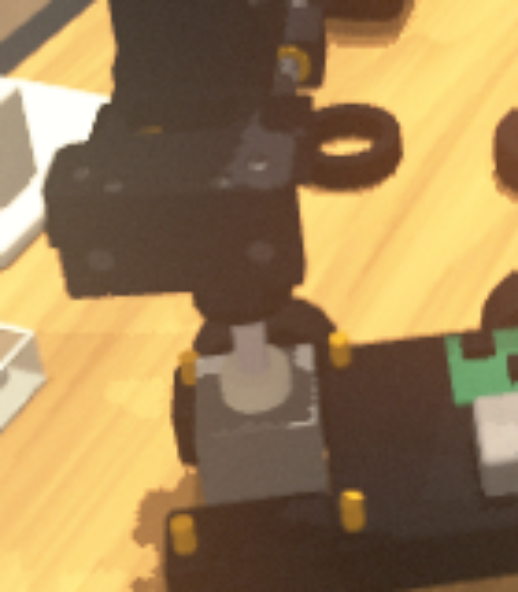

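The crop shows the mast upright, with the collar resting on the boss top at (255,385) and pushed well up the rod toward the flange. Continuing to feel for the pin.

```bash
python3 -m crank '{"offset":[[0.01,0,-0.003],[0.01,0,0],[0.01,0,0],[0.01,0,0],[0,0,0],[0,0,0],[0,0,0],[0,0,0],[0,0,0],[0,0,0]],"twist":[[0,0,0],[0,0,0],[0,0,0],[0,0,0],[0,0,0],[0,0,0],[0,0,0],[0,0,0],[0,0,0],[0,0,0]],"hand":[10,10,10,10,10,10,10,10,10,10]}' 45 >/dev/null; python3 r.py
```

```text
22.4833 [0.6307 0.2744 0.1382] [-0.3 -0.9  5.3] [-0.199  0.034 -0.01 ] tip-rim mm -44.76 19.080867067943455
```

```bash
python3 -m crank '{"offset":[[0.01,0,0],[0.01,0,0],[0.01,0,0],[0.01,0,0],[0,0,0],[0,0,0],[0,0,0],[0,0,0],[0,0,0],[0,0,0]],"twist":[[0,0,0],[0,0,0],[0,0,0],[0,0,0],[0,0,0],[0,0,0],[0,0,0],[0,0,0],[0,0,0],[0,0,0]],"hand":[10,10,10,10,10,10,10,10,10,10]}' 45 >/dev/null; python3 r.py
```

```text
23.3167 [0.6312 0.2746 0.1379] [-1.9 -2.1 10.6] [-0.129  0.397 -0.021] tip-rim mm -45.11 18.66736018525946
```

The pin has been met at about -45 mm. From here I take finer steps and correct the side load slightly.

```bash
python3 -m crank '{"offset":[[0.01,-0.002,0.008],[0.01,0,0],[0,0,0],[0,0,0],[0,0,0],[0,0,0],[0,0,0],[0,0,0],[0,0,0],[0,0,0]],"twist":[[0,0,0],[0,0,0],[0,0,0],[0,0,0],[0,0,0],[0,0,0],[0,0,0],[0,0,0],[0,0,0],[0,0,0]],"hand":[10,10,10,10,10,10,10,10,10,10]}' 45 >/dev/null; python3 r.py
```

```text
24.15 [0.6311 0.2746 0.1372] [-1.3 -0.8  9.9] [-0.206  0.23  -0.011] tip-rim mm -45.76 18.759392834033964
```

```bash
python3 -m crank '{"offset":[[0.01,0,0],[0.01,0,0],[0,0,0],[0,0,0],[0,0,0],[0,0,0],[0,0,0],[0,0,0],[0,0,0],[0,0,0]],"twist":[[0,0,0],[0,0,0],[0,0,0],[0,0,0],[0,0,0],[0,0,0],[0,0,0],[0,0,0],[0,0,0],[0,0,0]],"hand":[10,10,10,10,10,10,10,10,10,10]}' 45 >/dev/null; python3 r.py
```

```text
24.9833 [0.6311 0.2746 0.1364] [-1.6 -0.8 10. ] [-0.194  0.241 -0.048] tip-rim mm -46.56 18.556277328689873
```

The force holds at about 10 N while it moves, so the pin is going down. Continuing.

```bash
python3 -m crank '{"offset":[[0.01,0.003,0.007],[0.01,0,0],[0,0,0],[0,0,0],[0,0,0],[0,0,0],[0,0,0],[0,0,0],[0,0,0],[0,0,0]],"twist":[[0,0,0],[0,0,0],[0,0,0],[0,0,0],[0,0,0],[0,0,0],[0,0,0],[0,0,0],[0,0,0],[0,0,0]],"hand":[10,10,10,10,10,10,10,10,10,10]}' 45 >/dev/null; python3 r.py
```

```text
25.8167 [0.631  0.2745 0.1357] [-0.3 -0.8 10.4] [-0.055  0.199 -0.074] tip-rim mm -47.28 18.80324000781611
```

```bash
python3 -m crank '{"offset":[[0.01,0,0],[0.01,0,0],[0,0,0],[0,0,0],[0,0,0],[0,0,0],[0,0,0],[0,0,0],[0,0,0],[0,0,0]],"twist":[[0,0,0],[0,0,0],[0,0,0],[0,0,0],[0,0,0],[0,0,0],[0,0,0],[0,0,0],[0,0,0],[0,0,0]],"hand":[10,10,10,10,10,10,10,10,10,10]}' 45 >/dev/null; python3 r.py
```

```text
26.65 [0.631  0.2746 0.1349] [-0.5 -0.3 10.4] [-0.062  0.192 -0.012] tip-rim mm -48.08 18.630674574799016
```

```bash
python3 -m crank '{"offset":[[0.01,0,0],[0.01,0,0],[0,0,0],[0,0,0],[0,0,0],[0,0,0],[0,0,0],[0,0,0],[0,0,0],[0,0,0]],"twist":[[0,0,0],[0,0,0],[0,0,0],[0,0,0],[0,0,0],[0,0,0],[0,0,0],[0,0,0],[0,0,0],[0,0,0]],"hand":[10,10,10,10,10,10,10,10,10,10]}' 45 >/dev/null; python3 r.py
```

```text
27.4833 [0.631  0.2745 0.1342] [-0.7 -1.6 10.1] [-0.078  0.214 -0.01 ] tip-rim mm -48.85 18.81326490731287
```

```bash
python3 -m crank '{"offset":[[0.01,0,0],[0.005,0,0],[0,0,0],[0,0,0],[0,0,0],[0,0,0],[0,0,0],[0,0,0],[0,0,0],[0,0,0]],"twist":[[0,0,0],[0,0,0],[0,0,0],[0,0,0],[0,0,0],[0,0,0],[0,0,0],[0,0,0],[0,0,0],[0,0,0]],"hand":[10,10,10,10,10,10,10,10,10,10]}' 45 >/dev/null; python3 r.py
```

```text
28.3167 [0.6311 0.2746 0.1341] [-1.3 -0.8 13.3] [-0.053  0.321  0.055] tip-rim mm -48.92 18.957440200761578
```

Force is rising with no motion, as at the hard stop. One more small press to confirm.

```bash
python3 -m crank '{"offset":[[0.012,0,0],[0,0,0],[0,0,0],[0,0,0],[0,0,0],[0,0,0],[0,0,0],[0,0,0],[0,0,0],[0,0,0]],"twist":[[0,0,0],[0,0,0],[0,0,0],[0,0,0],[0,0,0],[0,0,0],[0,0,0],[0,0,0],[0,0,0],[0,0,0]],"hand":[10,10,10,10,10,10,10,10,10,10]}' 45 >/dev/null; python3 r.py
```

```text
29.15 [0.6314 0.2746 0.134 ] [-2.4 -0.7 13.8] [-0.085  0.411 -0.044] tip-rim mm -48.98 18.73423401743082
```

```bash
python3 -m crank '{"offset":[[0.01,0,0.008],[0,0,0],[0,0,0],[0,0,0],[0,0,0],[0,0,0],[0,0,0],[0,0,0],[0,0,0],[0,0,0]],"twist":[[0,0,0],[0,0,0],[0,0,0],[0,0,0],[0,0,0],[0,0,0],[0,0,0],[0,0,0],[0,0,0],[0,0,0]],"hand":[10,10,10,10,10,10,10,10,10,10]}' 45 >/dev/null; python3 r.py
```

```text
29.9833 [0.6313 0.2747 0.134 ] [-0.9 -0.6 16.2] [-0.1    0.369  0.015] tip-rim mm -48.97 19.164993342941578
```

Bottomed: 16 N with no further motion, and 4 mm of travel since the pin. I relieve most of the push, then open.

```bash
python3 -m crank '{"offset":[[-0.015,0,0.004],[-0.015,0,0],[-0.01,0,0],[0,0,0],[0,0,0],[0,0,0],[0,0,0],[0,0,0],[0,0,0],[0,0,0]],"twist":[[0,0,0],[0,0,0],[0,0,0],[0,0,0],[0,0,0],[0,0,0],[0,0,0],[0,0,0],[0,0,0],[0,0,0]],"hand":[10,10,10,10,10,10,10,10,10,10]}' 45 >/dev/null; python3 r.py
```

```text
30.8167 [0.6307 0.2744 0.1341] [-0.  -0.  10.4] [-0.015  0.005  0.004] tip-rim mm -48.89 18.796762651034275
```

```bash
python3 -m crank '{"offset":[[-0.01,0,0],[-0.01,0,0],[0,0,0],[0,0,0],[0,0,0],[0,0,0],[0,0,0],[0,0,0],[0,0,0],[0,0,0]],"twist":[[0,0,0],[0,0,0],[0,0,0],[0,0,0],[0,0,0],[0,0,0],[0,0,0],[0,0,0],[0,0,0],[0,0,0]],"hand":[10,10,10,10,10,10,10,10,10,10]}' 45 >/dev/null; python3 r.py
```

```text
31.65 [0.6304 0.2743 0.1342] [ 1.2 -0.4  6.8] [ 0.008 -0.154 -0.007] tip-rim mm -48.83 19.01464896307502
```

```bash
python3 -m crank '{"offset":[[0,0,-0.005],[0,0,0],[0,0,0],[0,0,0],[0,0,0],[0,0,0],[0,0,0],[0,0,0],[0,0,0],[0,0,0]],"twist":[[0,0,0],[0,0,0],[0,0,0],[0,0,0],[0,0,0],[0,0,0],[0,0,0],[0,0,0],[0,0,0],[0,0,0]],"hand":[20,22,25,30,36,42,50,50,50,50]}' 45 >/dev/null; python3 r.py
python3 - <<'E'
from h import *
for c in("side","wrist"):
  a=optics.grab_frame(c)[0][:,:,::-1]; cv2.imwrite(f"pics/{c}7.png",a)
E
```

```text
32.4833 [0.6299 0.274  0.1333] [-0.3 -0.6  0.2] [-0.057 -0.002  0.065] tip-rim mm -49.74 50.412952652585155
```

View pics/wrist7.png

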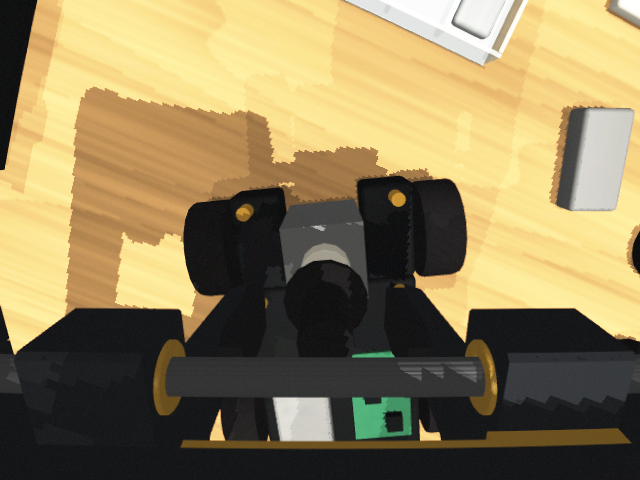

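The wrist view shows the mast free between open fingers, flange at (326,298) and collar on the boss at (325,258). Retracting straight up.

```bash
python3 -m crank '{"offset":[[-0.1,0,0],[-0.3,0,0],[-0.5,0,0],[-0.5,0,0],[-0.5,0,0],[-0.5,0,0],[-0.4,0,0],[-0.2,0,0],[0,0,0],[0,0,0]],"twist":[[0,0,0],[0,0,0],[0,0,0],[0,0,0],[0,0,0],[0,0,0],[0,0,0],[0,0,0],[0,0,0],[0,0,0]],"hand":[50,50,50,50,50,50,50,50,50,50]}' 45 >/dev/null; python3 r.py
python3 - <<'E'
from h import *
for c in("side","wrist","top"):
  a=optics.grab_frame(c)[0][:,:,::-1]; cv2.imwrite(f"pics/{c}8.png",a)
  if c=="side": b=cv2.resize(a[220:380,140:270],None,fx=3.7,fy=3.7)
  if c=="wrist": w=cv2.resize(a[160:320,260:390],None,fx=3,fy=3.7)
cv2.imwrite("pics/crop8.png",b[:592])
s=optics.camera_model("side")
for z in (.036,.085,.097,.126,.131,.166):
  print(z,(proj(s,[.6304,.2743,z])-[140,220])*3.7)
E
```

```text
33.4167 [0.6299 0.274  0.2537] [-0.4  0.7 -0.6] [-0.044 -0.034 -0.022] tip-rim mm 70.69 49.90934435889336
0.036 [269.58442299 551.1961421 ]
0.085 [256.23164447 458.50733582]
0.097 [252.81207306 434.58158504]
0.126 [244.2913681  374.62531639]
0.131 [242.78451894 363.97149827]
0.166 [231.9122009  286.64238217]
```

View pics/crop8.png

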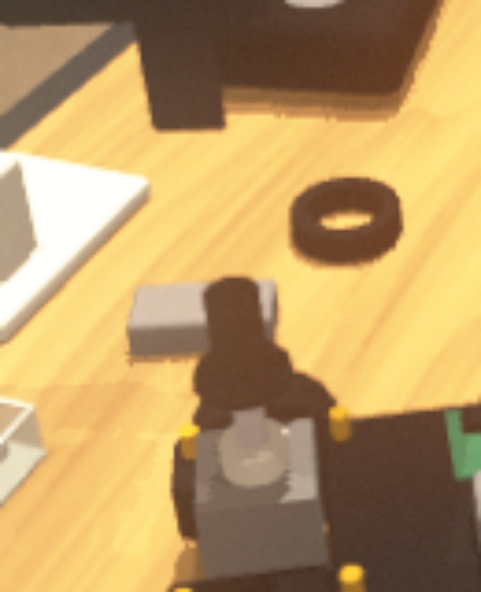

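View pics/side8.png

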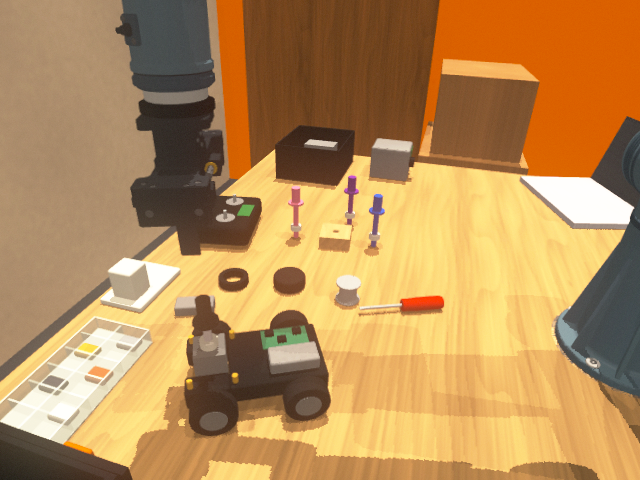

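The side view shows the mast upright in the socket, its top at crop (232,283) against (232,287) predicted for the bottomed depth. The collar sits on the boss top at (255,460), the gripper is clear above, and the bystanders are where they were. Handing in.

```bash
python3 -c "
from plant import bot
print(bot.finish_job())"
```

```text
the job is handed in; nothing more can be done
None
```

I lifted the dark-gripped mast out of its plywood holder by the rubber grip, put it in the rover's socket and handed the job in at about 33 s of the 61 s allowed. No verdict is reported.

**Depth felt:**
- The collar met the rim at about 22 mm.
- The contact pin was met about 45 mm below the rim. It then moved at a steady ~10 N reading (about 12 N allowing for sensor offset).
- The mast bottomed at about 49 mm, so the pin travelled its full 4 mm. The final push read about 16 N (roughly 18 N with the offset), with no further motion. Forces were only read at the end of each call, so brief peaks in between were not seen.

**Last checks:**
- After release the wrist force was near zero.
- In the side picture the mast stands upright, its top within about 1 mm of where the felt depth puts it.
- The collar appears to sit on the rim in that picture, but I did not measure its height to the 2 mm tolerance.
- No bystander looked displaced in the side view, but I did not measure them.

**Disagreement:** The camera estimates of the socket position differed by up to about 6 mm in y. I took a middle value and corrected it by about 1 mm from the contact moments while inserting.

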